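# Tip the lid off the dressing box and put the small pack inside

## Task

Open the steel dressing box: take the lid by the slanted pull tab on its right-hand edge, tip that edge up while the opposite edge is still held under the keeper lip, draw the lid out from under the lip, lift it off and lay it flat on the bare desk, right way up. Then lay the smaller of the two loose medicine packs that stand to the right of the box flat on the bottom of the box. Do not lift or drag the box about, and leave the other pack, the white bottle and the tin stack where they stand.

Things in the scene. Friction and masses are not known exactly. Their poses are not given: they have to be found in the camera images.
- dressing_box: open stainless steel box, 2 kg, loose on the desk: 130 (x) x 160 (y) x 62 (z) mm outside, walls and floor 4 mm, a keeper lip along the rear rim. Origin at the centre of its underside, z up, -x is its front, the side of the lid's tab, which faces about right (world -y). The lid sits on the rim, z = 62 mm.
- keeper_lip (a point): middle of the keeper lip's lower front edge, 8 mm above the rim, at (56, 0, 70) mm of the box; axes as the box's. The lip is 110 mm wide in y, 4 mm thick and reaches forward from an upright at x 65 to 70 mm behind the rear wall.
- box_lid: loose steel lid, 0.16 kg. Plate x -65..64, y -80..80, z 10..14 mm; skirts z 0..10 mm fit inside the front and side walls with 2 to 3 mm play. Origin at skirt-foot level under the middle, z up, x as the box's when seated (then 52 mm above the box's origin). Slanted pull tab at the front. On the desk its origin is at z = 0.
- lid_tab (a point): point on the pull tab, 26 mm up the slope from its root and 12 mm from its free end; axes as the lid's. The tab is 4 mm thick, 44 mm wide, 38 mm long; it rises from (-64.5, 0, 12) mm of the lid, forward and up at 55 degrees from the plate, in the lid's direction (-0.574, 0, 0.819).
- lid_rear_edge (a point): middle of the plate's lower rear edge, (64, 0, 10) mm of the lid, about which it tips. The plate's rear 8 mm lie under the keeper lip with 4 mm play above, so the lid neither lifts straight up nor slides out level; tipped up 0.12 to 0.35 rad it can be drawn out forward.
- small_pack: the smaller medicine pack, a white carton with a green band, 40 (x) x 78 (y) x 35 (z) mm; origin at the centre of its underside, z up; lies flat
- wide_pack: the wider medicine pack, not to be moved, 52 (x) x 92 (y) x 26 (z) mm; origin at the centre of its underside
- white_bottle: white plastic bottle standing upright behind the box, 49 mm across, 88 mm high, not to be moved; origin at the centre of its base
- tin_stack: stack of four flat dark tins, 61 x 61 x 61 mm, not to be moved; origin at the centre of its base
Not all that is in view belongs to the job. What is shaped like the small_pack but pink is not meant.

How it is judged:
On the way, in this order (a step that is already met when the one before it is completed fails the run):
1. the lid is tipped up at its tab edge by more than 0.12 rad while its rear edge is still at the rear rim of the box (within 15 mm of where it sat) (angle between box_lid's own z axis and vertical above 0.12 rad and z of lid_tab in the frame of dressing_box above 0.095 m and x of lid_rear_edge in the frame of dressing_box above 0.049 m and z of lid_rear_edge in the frame of dressing_box below 0.074 m), for 0.1 s.
2. the lid lies flat on the desk, right way up, let go (height (world z) of box_lid below 0.012 m and angle between box_lid's own z axis and vertical below 0.1 rad and linear speed of box_lid below 0.02 m/s and contact force between the fingers and box_lid below 0.1 N), for 0.2 s.
At the end, for the whole second after the job is handed in: Lid at rest on the bare desk, right way up (origin below z = 12 mm, tilt under 0.1 rad); smaller pack flat on the floor of the box (origin inside the walls, under 12 mm above the box's underside, tilt under 0.12 rad); box standing on the desk; all at rest (height (world z) of box_lid below 0.012 m and angle between box_lid's own z axis and vertical below 0.1 rad and linear speed of each of box_lid, small_pack, dressing_box below 0.02 m/s and z of small_pack in the frame of dressing_box between -0.005 and 0.012 m and x of small_pack in the frame of dressing_box between -0.06 and 0.06 m and y of small_pack in the frame of dressing_box between -0.075 and 0.075 m and angle between small_pack's own z axis and vertical below 0.12 rad and height (world z) of dressing_box below 0.006 m and angle between dressing_box's own z axis and vertical below 0.05 rad); the robot touches nothing.
It fails at once if the box is lifted or dragged more than 30 mm (distance of dressing_box from where it was at the start of the episode above 0.03 m).
It fails at once if the wide pack is moved more than 25 mm or tipped over (distance of wide_pack from where it was at the start of the episode above 0.025 m or angle between wide_pack's own z axis and vertical above 0.4 rad).
It fails at once if the white bottle is moved more than 25 mm or tipped over (distance of white_bottle from where it was at the start of the episode above 0.025 m or angle between white_bottle's own z axis and vertical above 0.4 rad).
It fails at once if the tin stack is moved more than 25 mm or tipped over (distance of tin_stack from where it was at the start of the episode above 0.025 m or angle between tin_stack's own z axis and vertical above 0.4 rad).
It also fails if it takes over 58 s, if anything falls off the work surface, if the arm or the gripper's body presses on something with over 40 N, if the wrist force passes 120 N, or if a joint passes its speed limit or range.

## Robot

A 7-joint arm with a two-finger parallel gripper is mounted at the origin on a cart in front of the work surface, level with it; the furniture and walls round the work are solid. World frame = base frame: x ahead of the robot, y to its left, z up, the work surface at z = 0. Lengths are in m, angles in rad, forces in N, time in s.
With the tool pointing down it reaches from about 0.425 to 0.925 m from the base axis. Payload 6.8 kg.
Tool frame: the origin (TCP) lies on the front face of the gripper's body, between the roots of the fingers; the fingertips stand 73 mm ahead of it and the grasp point (between the pads) lies 54 mm ahead of it (env.nose_length is the distance from the TCP to the fingertips, in m); z points along the fingers, y is the line along which they close (so a half turn about z gives the same grasp; the last joint's range is limited). The gripper opens to 85 mm and grips with 20 to 120 N. Pads are 22 mm wide; open, the fingers measure 114 mm over their backs; the gripper's body (76 mm by 85 mm) begins 54 mm behind the grasp point. The pads swing forward as they close: fully open they stand 13 mm farther back than shut.
Start: joints at [-0.108, 0.477, 0.022, 1.555, -0.011, 1.109, -0.083], TCP at [0.675, 0, 0.304] pointing down, gripper open.
Joint ranges: [-2.96, 2.96], [-0.34, 2.1], [-1.41, 1.46], [0.24, 2.44], [-1.37, 4.51], [0.17, 1.92], [-2.96, 2.96]. Speed limits (rad/s): [2.39, 2.39, 3.14, 3.14, 3.14, 3.14, 3.14].

## Interface

Orientations are given as a unit quaternion [w, x, y, z].
In Python, from cell import env, kin, camera, calibration, job gives the robot as it stands. The module is installed in compiled form; this text tells all that it offers. Calls block until the motion is done:
- env.reach(position, orientation): joint-space move of the TCP to a pose.
- env.movel(position, velocity=0.15, rot=None, stop_force=None): straight line of the TCP; rot=None keeps the orientation; velocity is the mean speed in m/s. With stop_force (N) it stops when the force on the tool has changed by that much, and returns True; else False.
- env.goto_joints(angles): joint-space move.
- env.grip(opening, f_grip=None): finger opening in m; f_grip is the grip in N (None keeps the last); returns when the fingers have stopped.
- env.dwell(seconds).
- kin.inverse_kinematics(position, orientation): joint angles nearest the present ones, or None.
- env.get_state(): the state.
- camera(name): name is "scene" or "side" or "wrist"; returns (picture, depth): 400x640x3 uint8, blue, green, red; 400x640 float32, m along the optical axis (not along the pixel's ray), 0 where there is no reading.
- calibration(name): a dict with "fx", "fy", "cx", "cy" (pixels), "k1" (the pictures are not rectified: a ray, as slopes to the right and down, at radius r is drawn at 1 + k1 r^2 times it, then the intrinsics apply), "rvec" (rotation vector, rad) and "tvec" (3), from world to camera coordinates, as OpenCV has them. Camera axes: x right, y down, z forward; pixel columns grow to the right and rows downward; lengths in m; the calibration is good to about 2 mm. A picture is of the moment at which its call begins: read the wrist's pose just before it. calibration takes no time and is no camera call; for the wrist camera it gives the pose at the moment of the call.
A pose or a line that the arm cannot do raises env.PlanningError and nothing moves.
- job.job_done(): hands the job in; it is judged then, once.
The state is a dict: "time": time; "qpos": joint angles; "joint_velocities": joint speeds; "joint_torque": joint torques, N m; "tcp_pos": TCP position; "orientation": TCP orientation; "force": force on the tool from outside, world axes, zero at the start; "torque": the same for the moment, N m; "opening": finger opening in m; "gripper_force": force on a finger pad.
Only numpy, scipy, OpenCV 4.12 (cv2) and the standard library are available. Lean on these libraries where they do the work, as an engineer would, in place of code of your own. Each camera call takes 0.05 s, during which the arm holds its last target. There are 200 camera calls.

## Working session

There is one attempt and no reset: what is moved stays moved. The work goes in short steps, each a Python script; the robot and the scene stay as the last script left them, time stands still between calls to the robot, and variables do not carry over. Pictures are saved under pics/ and viewed, at most 10 in all, crops included, and the job is handed in when it is done.

```bash
mkdir -p pics; ls; cat > h.py <<'E'
import numpy as np, cv2
from cell import env, kin, camera, calibration, job
from scipy.spatial.transform import Rotation as R
def cal(n):
    c=calibration(n); Rm=cv2.Rodrigues(np.array(c["rvec"],float))[0]; t=np.array(c["tvec"],float).ravel()
    return c,Rm,t
def slopes(c,uv):
    d=(np.atleast_2d(uv).astype(float)-[c["cx"],c["cy"]])/[c["fx"],c["fy"]]
    s=d.copy()
    for _ in range(20): s=d/(1+c["k1"]*(s**2).sum(1,keepdims=True))
    return s
def ray(C,uv):
    c,Rm,t=C; s=slopes(c,uv); d=np.c_[s,np.ones(len(s))]@Rm
    return -Rm.T@t, d
def onplane(C,uv,z):
    o,d=ray(C,uv); return o+d*((z-o[2])/d[:,2])[:,None]
def cloud(C,depth):
    v,u=np.mgrid[0:depth.shape[0],0:depth.shape[1]]
    o,d=ray(C,np.c_[u.ravel(),v.ravel()])
    P=o+d*depth.ravel()[:,None]; P[depth.ravel()==0]=np.nan
    return P.reshape(depth.shape+(3,))
def proj(C,P):
    c,Rm,t=C; q=np.atleast_2d(P)@Rm.T+t; s=q[:,:2]/q[:,2:]; s=s*(1+c["k1"]*(s**2).sum(1,keepdims=True))
    return s*[c["fx"],c["fy"]]+[c["cx"],c["cy"]]
def tri(C1,p1,C2,p2):
    o1,d1=ray(C1,p1);o2,d2=ray(C2,p2);d1=d1[0];d2=d2[0]
    k=np.linalg.lstsq(np.c_[d1,-d2],o2-o1,rcond=None)[0]
    a=o1+d1*k[0];b=o2+d2*k[1]; return (a+b)/2,np.linalg.norm(a-b)
def quat(zdir,ydir):
    z=np.array(zdir,float);z/=np.linalg.norm(z);y=np.array(ydir,float);y-=z*(y@z);y/=np.linalg.norm(y)
    q=R.from_matrix(np.c_[np.cross(y,z),y,z]).as_quat(); return np.r_[q[3],q[:3]]
def snap(n,f):
    C=cal(n);im,d=camera(n); cv2.imwrite(f"pics/{f}.png",im); np.savez(f"pics/{f}.npz",im=im,d=d,rvec=C[0]["rvec"],tvec=C[0]["tvec"]); return C,im,d
E
python3 - <<'E'
from h import *
for n in("scene","side","wrist"):
    C,im,d=snap(n,n+"0"); print(n,{k:np.round(v,3) for k,v in C[0].items()}, -C[1].T@C[2])
a=cv2.imread("pics/scene0.png");b=cv2.imread("pics/wrist0.png")
s=env.get_state();print(s["tcp_pos"],s["orientation"],s["time"],s["opening"],s["force"])
E
```

```text
pics
scene {'fx': np.float64(514.437), 'fy': np.float64(514.437), 'cx': np.float64(320.685), 'cy': np.float64(190.818), 'k1': np.float64(-0.014), 'rvec': array([ 1.247,  2.565, -0.675]), 'tvec': array([ 0.319, -0.386,  1.905])} [1.18154493 0.54640927 1.47781892]
side {'fx': np.float64(439.056), 'fy': np.float64(439.056), 'cx': np.float64(316.872), 'cy': np.float64(202.196), 'k1': np.float64(-0.073), 'rvec': array([ 2.187, -0.66 ,  0.316]), 'tvec': array([-0.458,  0.281,  1.103])} [ 0.00636434 -0.80812027  0.9230044 ]
wrist {'fx': np.float64(325.404), 'fy': np.float64(325.404), 'cx': np.float64(321.109), 'cy': np.float64(192.243), 'k1': np.float64(-0.052), 'rvec': array([-2.818e+00, -1.000e-03,  3.000e-03]), 'tvec': array([-0.674, -0.043,  0.381])} [0.67533633 0.08096843 0.37352189]
[6.74667760e-01 5.17308584e-06 3.03139524e-01] [-4.56828881e-04  7.07094629e-01  7.07118580e-01 -5.39755054e-04] 0.15 0.08583566397414104 [-0.56559078 -0.36771985  0.4096541 ]
```

View pics/scene0.png

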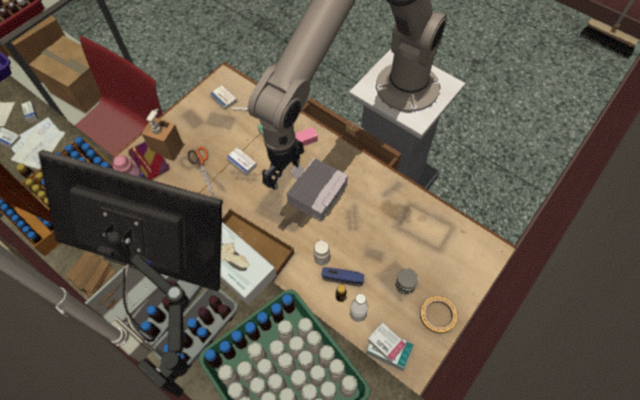

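View pics/side0.png

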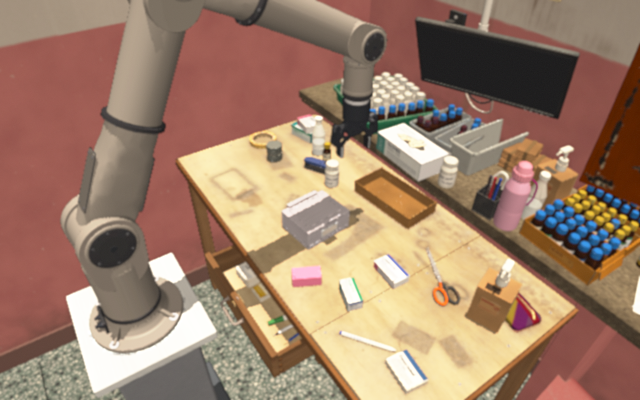

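View pics/wrist0.png

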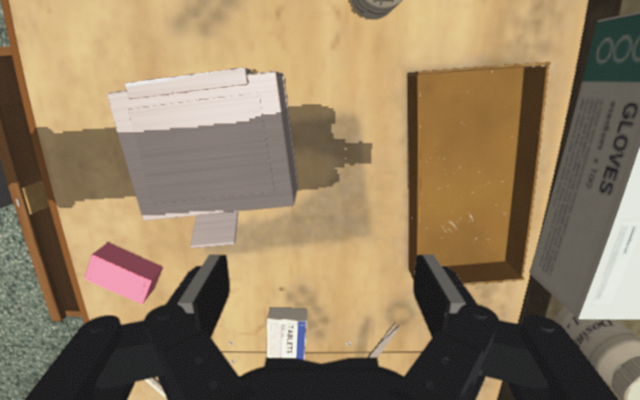

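Wrist view: the steel box is at about (205,150) with its tab at (215,230), the pink decoy at (122,272) and a "TABLETS" carton at (287,330). Side view: a white carton with a green edge at (350,293), a white/blue one at (391,270), another white/blue one at (406,370), and pink at (306,276). I expect the green-banded one at (350,293) to be the small pack, so I'll enlarge it and measure.

```bash
python3 - <<'E'
from h import *
im=cv2.imread("pics/side0.png")
cv2.imwrite("pics/crop1.png",cv2.resize(im[240:395,280:440],None,fx=3.75,fy=3.75,interpolation=cv2.INTER_CUBIC))
for n,pts in(("side",[(350,293),(391,270),(406,370),(306,276),(316,212),(331,172)]),("wrist",[(287,340),(122,272),(215,230),(205,160),(186,85),(374,3)]),("scene",[(240,159),(322,252),(318,188)])):
    C=cal(n) if n!="wrist" else cal(n); P=cloud(C,np.load(f"pics/{n}0.npz")["d"])
    for u,v in pts: print(n,(u,v),np.round(np.nanmedian(P[max(v-1,0):v+2,u-1:u+2].reshape(-1,3),axis=0),4))
E
```

```text
side (350, 293) [ 0.4723 -0.2683  0.034 ]
side (391, 270) [ 0.6162 -0.2624  0.0264]
side (406, 370) [ 0.4556 -0.501   0.0163]
side (306, 276) [ 0.4102 -0.1566  0.0315]
side (316, 212) [0.5533 0.0128 0.065 ]
side (331, 172) [0.7096 0.1555 0.0651]
wrist (287, 340) [ 0.6289 -0.245   0.0275]
wrist (122, 272) [ 0.4298 -0.1365  0.0352]
wrist (215, 230) [ 0.5701 -0.0558  0.0839]
wrist (205, 160) [0.5626 0.0111 0.0682]
wrist (186, 85) [0.5552 0.0806 0.0744]
wrist (374, 3) [0.72   0.1478 0.062 ]
scene (240, 159) [ 0.6252 -0.2565  0.0268]
scene (322, 252) [0.7385 0.1833 0.0874]
scene (318, 188) [0.5698 0.0334 0.0664]
```

View pics/crop1.png

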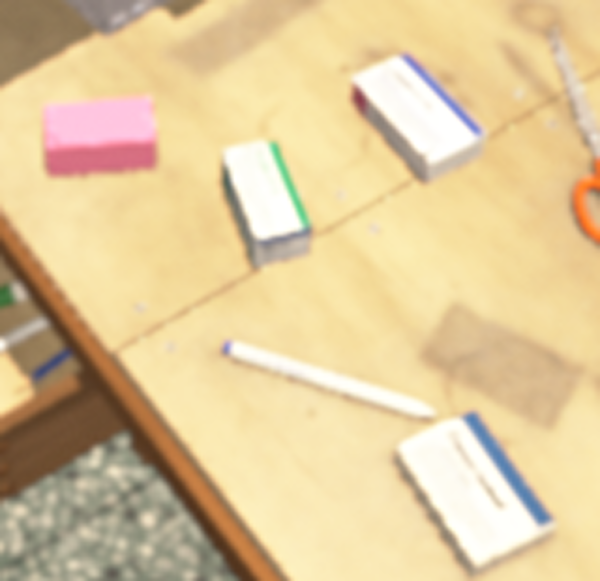

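The small pack is the green-banded carton at side (350,293). Its top is at z≈34 mm (35 expected). The carton at (391,270) has its top at 26 mm, so it is the wide pack. The one at (406,370) is 16 mm high and farther off, and the pink one is the decoy. Next I'll take a second wrist view for exact poses and a free-space map.

```bash
python3 - <<'E'
from h import *
q=env.get_state()["orientation"]
np.savez("pics/cal0.npz",**{k:v for k,v in calibration("wrist").items()})
env.reach([0.54,-0.17,0.33],q)
C,im,d=snap("wrist","wrist1"); print(env.get_state()["time"],env.get_state()["tcp_pos"])
def rect(P,m):
    xy=P[m][:,:2]; r=cv2.minAreaRect((xy*1000).astype(np.float32)); return np.round(r[0],1),np.round(r[1],1),round(r[2],1)
def big(m):
    m=cv2.morphologyEx(m.astype(np.uint8),cv2.MORPH_OPEN,np.ones((3,3)))
    n,l,s,c=cv2.connectedComponentsWithStats(m); return [(l==i) for i in range(1,n) if s[i,4]>60]
for f in("wrist0","wrist1","side0"):
    z=np.load(f"pics/{f}.npz"); n=f[:-1]
    Cx=(calibration(n),cv2.Rodrigues(z["rvec"])[0],z["tvec"].ravel()); P=cloud(Cx,z["d"])
    for name,lo,hi in(("lid",.058,.071),("packs",.02,.042),):
        reg=(P[...,0]>.38)&(P[...,0]<.72)&(P[...,1]>-.4)&(P[...,1]<.13)
        for m in big(reg&(P[...,2]>lo)&(P[...,2]<hi)): print(f,name,rect(P,m),"z",np.round(np.median(P[m][:,2]),4),m.sum())
    # desk
    m=reg&(abs(P[...,2])<.015); print(f,"desk z",np.median(P[m][:,2]))
# occupancy map from scene+side+wrist
H=np.full((130,200),np.nan) # x .2..0.85 ->5mm ; y -.5...5
for f in("scene0","side0","wrist0","wrist1"):
    z=np.load(f"pics/{f}.npz"); n=f[:-1]
    P=cloud((calibration(n),cv2.Rodrigues(z["rvec"])[0],z["tvec"].ravel()),z["d"]).reshape(-1,3)
    P=P[np.isfinite(P[:,0])]; i=((P[:,0]-.2)/.005).astype(int); j=((P[:,1]+.5)/.005).astype(int)
    k=(i>=0)&(i<130)&(j>=0)&(j<200)&(P[:,0]>.2)&(P[:,1]>-.5)&(P[:,2]<.2)
    for a,b,c in zip(i[k],j[k],P[k,2]): H[a,b]=c if not H[a,b]>c else H[a,b]
v=np.zeros(H.shape+(3,),np.uint8); v[np.isnan(H)]=(80,0,80); v[H<-.02]=(120,60,0); g=(H>=-.02)&(H<.01); v[g]=(255,255,255)
o=H>=.01; v[o]=np.c_[0*H[o],np.clip(H[o]*1500,0,200),255+0*H[o]].astype(np.uint8)
v=cv2.resize(v[::-1,::-1],None,fx=4,fy=4,interpolation=0)
for k in range(8): cv2.line(v,(0,520-k*80),(800,520-k*80),(0,160,0),1)
for k in range(10): cv2.line(v,(800-k*80,0),(800-k*80,520),(0,160,0),1)
cv2.imwrite("pics/map.png",v)
E
```

```text
1.075 [ 0.54142502 -0.16777336  0.32979318]
wrist0 lid (array([560.8,  20.1]), array([160.7, 134.8]), 6.3) z 0.0673 20655
wrist0 packs (array([ 420.9, -146.7]), array([43. , 79.7]), 62.3) z 0.0348 2238
wrist0 packs (array([ 627.7, -243.1]), array([65.7, 52.4]), 87.3) z 0.0271 1567
wrist0 desk z 0.0007430571039945821
wrist1 lid (array([565.2, -26.8]), array([159.8,  40.9]), 4.7) z 0.0668 6656
wrist1 packs (array([ 420.8, -147.2]), array([41. , 79.2]), 61.4) z 0.0348 2636
wrist1 packs (array([ 626., -257.]), array([92.1, 52.8]), 86.4) z 0.027 2797
wrist1 packs (array([ 484.6, -261.4]), array([79.2, 40.3]), 70.9) z 0.0351 1975
wrist1 desk z 0.0006124071585982271
side0 lid (array([556.9,  20. ]), array([163.1, 137. ]), 6.0) z 0.0647 1539
side0 packs (array([530.9, -23.2]), array([103.2, 201.8]), 58.7) z 0.0317 333
side0 packs (array([ 623.3, -255.4]), array([95.3, 55.8]), 87.3) z 0.0257 509
side0 packs (array([ 416.5, -146.3]), array([44.2, 78. ]), 59.3) z 0.0315 388
side0 packs (array([ 481.2, -259.5]), array([80.8, 42. ]), 70.8) z 0.0338 443
side0 desk z -0.0011247577577926937
```

View pics/map.png

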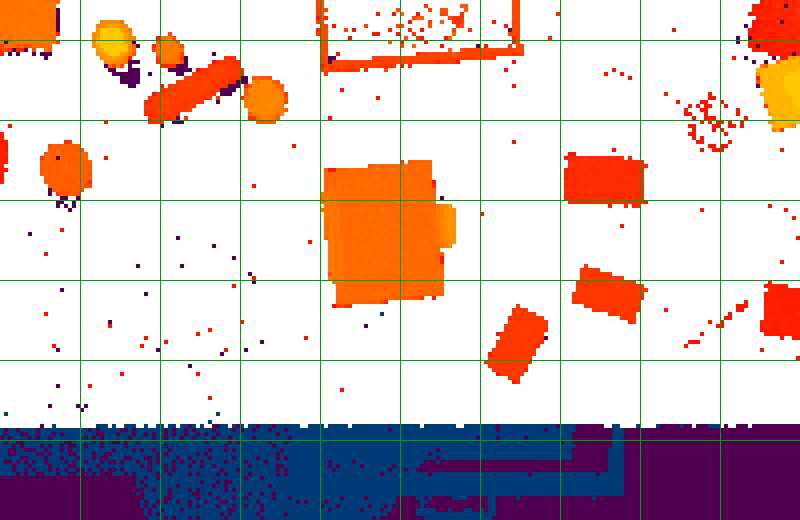

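View pics/wrist1.png

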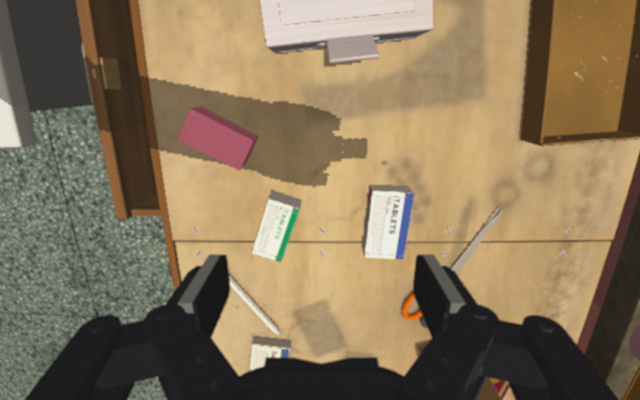

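The map shows the bare desk to the left of the box (y 0.13–0.40, x 0.34–0.6), a good place for the lid; the tins are at (0.64,0.42) and the bottle at (0.725,0.17). Wrist1 shows the tab at (353,48), the green pack at (277,227), and the wide pack at (388,222). Next I'll measure the tab and the front edge precisely.

```bash
python3 - <<'E'
from h import *
V={}
for f in("wrist0","wrist1","side0"):
    z=np.load(f"pics/{f}.npz"); C=(calibration(f[:-1]),cv2.Rodrigues(z["rvec"])[0],z["tvec"].ravel()); P=cloud(C,z["d"])
    x,y,h=P[...,0],P[...,1],P[...,2]
    tab=((x>.5)&(x<.64)&(h>.0715)&(h<.11)&(y<-.02)&(y>-.12)).astype(np.uint8)
    tab=cv2.morphologyEx(tab,cv2.MORPH_OPEN,np.ones((2,2)))
    n,l,s,c=cv2.connectedComponentsWithStats(tab); k=1+np.argmax(s[1:,4]); m=l==k
    r=cv2.minAreaRect(np.argwhere(m)[:,::-1].astype(np.float32)); bp=cv2.boxPoints(r)
    bp=bp[np.argsort(bp[:,1])]; low=bp[2:][np.argsort(bp[2:,0])]
    Q=P[m]; cen=Q.mean(0); nrm=np.linalg.svd(Q-cen,full_matrices=False)[2][2]
    print(f,"tab px",m.sum(),"cen",np.round(cen,4),"nrm",np.round(nrm*np.sign(nrm[2]),3),"ymin/max z",np.round(np.percentile(Q[:,1],[2,98]),4),np.round(np.percentile(Q[:,2],[2,98]),4),"x",np.round(np.percentile(Q[:,0],[2,98]),4),"free corners",low.round(1).tolist())
    V[f]=(C,low)
    lid=(h>.060)&(h<.0705)&(x>.46)&(x<.66)&(y>-.1)&(y<.12)
    pts=[]
    for a in np.arange(.49,.64,.004):
        if .542<a<.606: continue
        s_=lid&(abs(x-a)<.002)
        if s_.sum()>5: pts.append((a,np.percentile(y[s_],2)))
    p=np.polyfit(*np.array(pts).T,1); res=np.polyval(p,np.array(pts)[:,0])-np.array(pts)[:,1]
    print("  front edge slope",p[0].round(4),"y at .565",np.polyval(p,.565).round(4),"rms",res.std().round(4))
    a=(h>.060)&(h<.0705)&(x>.44)&(x<.67)&(y<-.02)&(y>-.06)
    row=(abs(y-(-.03))<.003)&lid; print("  x range at y -.03",np.percentile(x[row],[.5,99.5]).round(4))
    row=(abs(y-(.05))<.003)&lid
    if row.sum()>20: print("  x range at y .05",np.percentile(x[row],[.5,99.5]).round(4), "plane nrm",)
for a,b in(("wrist0","wrist1"),("wrist1","side0")):
    for i in(0,1): X,e=tri(V[a][0],V[a][1][i],V[b][0],V[b][1][i]); print(a,b,np.round(X,4),round(e,4))
E
```

```text
Traceback (most recent call last):
numpy.linalg.LinAlgError: SVD did not converge
```

```bash
cat > m.py <<'E'
from h import *
V={}
for f in("wrist0","wrist1","side0"):
    z=np.load(f"pics/{f}.npz"); C=(calibration(f[:-1]),cv2.Rodrigues(z["rvec"])[0],z["tvec"].ravel()); P=cloud(C,z["d"])
    x,y,h=P[...,0],P[...,1],P[...,2]
    tab=(x>.5)&(x<.64)&(h>.0715)&(h<.11)&(y<-.02)&(y>-.12)
    n,l,s,c=cv2.connectedComponentsWithStats(tab.astype(np.uint8)); k=1+np.argmax(s[1:,4]); m=(l==k)&tab
    bp=cv2.boxPoints(cv2.minAreaRect(np.argwhere(m)[:,::-1].astype(np.float32)))
    bp=bp[np.argsort(bp[:,1])]; low=bp[2:][np.argsort(bp[2:,0])]
    Q=P[m]; cen=Q.mean(0); nrm=np.linalg.svd(Q-cen,full_matrices=False)[2][2]
    print(f,"tab px",m.sum(),"cen",np.round(cen,4),"nrm",np.round(nrm*np.sign(nrm[2]),3),"y,z,x ranges",np.round(np.percentile(Q[:,[1,2,0]],[2,98],axis=0).T,4).tolist(),"free",low.round(1).tolist())
    V[f]=(C,low)
    lid=(h>.060)&(h<.0705)&(x>.46)&(x<.66)&(y>-.1)&(y<.12)
    pts=[]
    for a in np.arange(.49,.64,.004):
        if .542<a<.606: continue
        s_=lid&(abs(x-a)<.002)
        if s_.sum()>5: pts.append((a,np.percentile(y[s_],2)))
    pts=np.array(pts)
    if len(pts)>5:
        p=np.polyfit(*pts.T,1); res=np.polyval(p,pts[:,0])-pts[:,1]
        print("  front slope",p[0].round(4),"y at .565",np.polyval(p,.565).round(4),"rms",res.std().round(4))
    for yy in(-.03,.05):
        row=(abs(y-yy)<.003)&lid
        if row.sum()>20: print("  x range at y",yy,np.percentile(x[row],[.5,99.5]).round(4))
for a,b in(("wrist0","wrist1"),("wrist1","side0")):
    for i in(0,1): X,e=tri(V[a][0],V[a][1][i],V[b][0],V[b][1][i]); print(a,b,np.round(X,4),round(e,4))
E
python3 m.py
```

```text
wrist0 tab px 1218 cen [ 0.5697 -0.0564  0.0851] nrm [-0.075  0.816  0.573] y,z,x ranges [[-0.0663, -0.0466], [0.0721, 0.0966], [0.5487, 0.5905]] free [[190.1999969482422, 247.60000610351562], [239.60000610351562, 242.8000030517578]]
  front slope 0.1014 y at .565 -0.0418 rms 0.0006
  x range at y -0.03 [0.4874 0.6463]
  x range at y 0.05 [0.4781 0.6378]
wrist1 tab px 1029 cen [ 0.5688 -0.0578  0.0865] nrm [-0.083  0.797  0.599] y,z,x ranges [[-0.0679, -0.047], [0.0718, 0.0968], [0.5482, 0.5895]] free [[328.8999938964844, 63.0], [378.5, 58.099998474121094]]
  front slope 0.1022 y at .565 -0.0448 rms 0.0002
  x range at y -0.03 [0.4869 0.6444]
side0 tab px 33 cen [ 0.5602 -0.0613  0.0877] nrm [-0.072  0.846  0.528] y,z,x ranges [[-0.0672, -0.0508], [0.0721, 0.0956], [0.542, 0.5844]] free [[324.29998779296875, 222.8000030517578], [325.29998779296875, 224.39999389648438]]
  front slope 0.1124 y at .565 -0.0412 rms 0.0022
  x range at y -0.03 [0.4822 0.6357]
  x range at y 0.05 [0.4733 0.6327]
wrist0 wrist1 [ 0.5479 -0.0695  0.0947] 0.0003
wrist0 wrist1 [ 0.5938 -0.0658  0.0891] 0.0031
wrist1 side0 [ 0.5417 -0.0644  0.0855] 0.016
wrist1 side0 [ 0.5759 -0.0503  0.0557] 0.0502
```

Measurements agree: yaw is about 0.10 rad, the tab normal matches the 55° slope, and the tab point is at (0.5687,-0.058,0.085), where 0.0853 is expected. Next I'll check IK for the grasp, tip, draw and place poses.

```bash
cat >> h.py <<'E'
TAB=np.array([-.0645-.0149,0,.012+.0213]); REAR=np.array([.064,0,.010]); TD=np.array([-.574,0,.819])
ND=np.array([.819,0,.574])
YAW=np.arctan2(.995,-.1); BOX=np.array([.5607,.0217,0.])
def lidpose(pos,yaw,tip=0): return np.array(pos,float),R.from_euler("z",yaw)*R.from_euler("y",tip)
def tipped(th,shift=0,up=0):
    r=lidpose([0,0,0],YAW,th)[1]; r0=R.from_euler("z",YAW)
    rear=BOX+[0,0,.052]+r0.apply(REAR+[-shift,0,up]); return rear-r.apply(REAR),r
def tcp(lid,sgn,back=0):
    p,r=lid; return p+r.apply(TAB+TD*(.054+back)), quat(r.apply(-TD),sgn*r.apply(ND))
E
python3 - <<'E'
from h import *
for s in(1,-1):
    print("sgn",s)
    for nm,l,b in(("pre",tipped(0),.07),("grasp",tipped(0),0),("tip",tipped(.23),0),("draw",tipped(.23,.025,.003),0),("lift",tipped(.23,.04,.13),0)):
        j=kin.inverse_kinematics(*tcp(l,s,b)); print(nm,np.round(tcp(l,s,b)[0],3),None if j is None else np.round(j,2))
    for c in((.48,.30),(.47,.28),(.5,.31)):
      for y in(1.2,1.4,1.57,1.67,1.9,2.2):
        js=[kin.inverse_kinematics(*tcp(lidpose([*c,h],y),s)) for h in(.0,.13)]
        print(c,y,[None if j is None else np.round(j,2).tolist() for j in js])
E
```

```text
sgn 1
pre [ 0.576 -0.128  0.187] [ 0.59  0.64 -0.35  1.72 -0.41  1.09  2.19]
grasp [ 0.572 -0.088  0.13 ] [ 0.57  0.71 -0.4   1.78 -0.4   0.94  2.18]
tip [ 0.57  -0.068  0.168] [ 0.44  0.57 -0.35  1.84 -0.24  0.87  1.96]
draw [ 0.572 -0.093  0.171] [ 0.47  0.57 -0.34  1.81 -0.24  0.9   1.99]
lift [ 0.574 -0.108  0.298] [ 0.44  0.42 -0.28  1.71 -0.28  1.15  1.98]
(0.48, 0.3) 1.2 [[0.62, 0.93, -1.16, 2.31, 1.75, 0.31, -0.65], [-0.2, 0.25, -0.12, 2.32, -1.23, 0.46, 1.98]]
(0.48, 0.3) 1.4 [[0.19, 0.64, -0.53, 2.24, -1.24, 0.27, 2.39], [0.07, 0.33, -0.37, 2.2, -0.93, 0.55, 1.93]]
(0.48, 0.3) 1.57 [[0.26, 0.69, -0.59, 2.14, -0.72, 0.36, 2.05], [0.14, 0.4, -0.43, 2.11, -0.75, 0.65, 1.93]]
(0.48, 0.3) 1.67 [[0.24, 0.71, -0.56, 2.08, -0.62, 0.45, 2.04], [0.16, 0.44, -0.45, 2.05, -0.67, 0.72, 1.94]]
(0.48, 0.3) 1.9 [[0.19, 0.75, -0.53, 1.94, -0.44, 0.64, 2.05], [0.16, 0.52, -0.48, 1.91, -0.51, 0.87, 1.99]]
(0.48, 0.3) 2.2 [[0.13, 0.82, -0.52, 1.77, -0.26, 0.86, 2.11], [0.12, 0.63, -0.5, 1.73, -0.34, 1.06, 2.07]]
(0.47, 0.28) 1.2 [[0.67, 0.91, -1.16, 2.34, 1.74, 0.28, -0.62], [-0.18, 0.23, -0.1
[... 2908 characters left out ...]
0.04, 1.79, -0.59, 1.14, -0.82]]
(0.5, 0.31) 1.2 [[0.61, 0.95, -1.17, 2.27, 1.66, 0.33, 2.58], [-0.23, 0.28, -0.11, 2.27, -1.21, 0.46, -1.19]]
(0.5, 0.31) 1.4 [[0.02, 0.62, -0.34, 2.2, -1.33, 0.37, -0.71], [-0.21, 0.34, -0.06, 2.17, -1.04, 0.62, -1.13]]
(0.5, 0.31) 1.57 [[-0.05, 0.64, -0.23, 2.11, -1.1, 0.52, -0.79], [-0.19, 0.39, -0.04, 2.08, -0.93, 0.75, -1.08]]
(0.5, 0.31) 1.67 [[-0.07, 0.66, -0.18, 2.05, -0.99, 0.6, -0.81], [-0.19, 0.43, -0.04, 2.02, -0.87, 0.82, -1.05]]
(0.5, 0.31) 1.9 [[-0.12, 0.71, -0.13, 1.91, -0.8, 0.77, -0.81], [-0.19, 0.5, -0.03, 1.89, -0.74, 0.97, -0.97]]
(0.5, 0.31) 2.2 [[-0.18, 0.78, -0.11, 1.73, -0.61, 0.96, -0.76], [-0.22, 0.6, -0.05, 1.7, -0.6, 1.16, -0.87]]
```

```bash
python3 - <<'E'
from h import *
def st(n): s=env.get_state(); print(n,round(s["time"],2),"F",np.round(s["force"],1),"op",round(s["opening"],4),"gf",np.round(s["gripper_force"],1))
env.grip(.035)
env.reach(*tcp(tipped(0),-1,.07)); st("pre")
p,q=tcp(tipped(0),-1); hit=env.movel(p,.08,stop_force=8); st(f"at grasp hit={hit}")
if not hit:
    env.grip(0,50); st("gripped")
    if env.get_state()["opening"]>.002:
        for th in(.08,.16,.23):
            p,q=tcp(tipped(th),-1); env.movel(p,.05,rot=q); st(th)
        env.dwell(.3); st("tip")
C,im,d=snap("side","side1")
P=cloud(C,d)
cv2.imwrite("pics/crop2.png",cv2.resize(im[130:270,230:400],None,fx=4,fy=4,interpolation=cv2.INTER_CUBIC))
E
```

```text
pre 2.49 F [ 0.6 -0.1  0.2] op 0.0349 gf 0.0
at grasp hit=False 3.52 F [ 0.1 -0.6  0.1] op 0.035 gf 0.0
gripped 3.9 F [-1.1 -0.5  1.3] op 0.0032 gf 50.4
0.08 4.35 F [ 1.6 -2.5  0.3] op 0.0031 gf 50.5
0.16 4.8 F [ 0.6 -5.2  1.2] op 0.0033 gf 50.7
0.23 5.21 F [ 0.  -5.5  1.4] op 0.0032 gf 50.8
tip 5.51 F [ 0.7 -5.9  2.6] op 0.0029 gf 50.9
```

View pics/crop2.png

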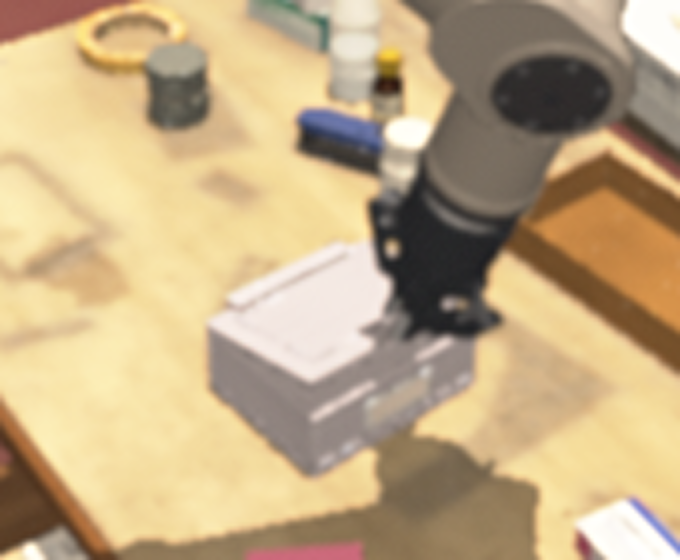

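The lid's front edge is up and its rear edge is still under the lip at the back left of the crop. I'll check the tilt from depth, then draw it out.

```bash
cat > t.py <<'E'
from h import *
def tilt(C,d,x0,x1,y0,y1,z0,z1):
    P=cloud(C,d).reshape(-1,3); m=(P[:,0]>x0)&(P[:,0]<x1)&(P[:,1]>y0)&(P[:,1]<y1)&(P[:,2]>z0)&(P[:,2]<z1); Q=P[m]
    A=np.c_[Q[:,:2],np.ones(len(Q))]; k=np.ones(len(Q),bool)
    for _ in range(4):
        c=np.linalg.lstsq(A[k],Q[k,2],rcond=None)[0]; r=Q[:,2]-A@c; k=abs(r)<.004
    print("slopes",c.round(3),"tilt",np.arctan(np.hypot(*c[:2])).round(3),k.sum(),"z at cen",(A[k]@c).mean().round(4),"xy",Q[k][:,:2].mean(0).round(3)); return c,Q[k]
E
python3 - <<'E'
from t import *
z=np.load("pics/side1.npz"); C=cal("side")
c,Q=tilt(C,z["d"],.47,.56,-.03,.08,.05,.12); print("z at box centre",c@[*BOX[:2],1],"at rear edge",c@[.5543,.0854,1])
def st(n): s=env.get_state(); print(n,round(s["time"],2),"F",np.round(s["force"],1),"op",round(s["opening"],4))
if np.arctan(np.hypot(*c[:2]))>.15:
    for sh,up in((.012,.001),(.03,.004)):
        p,q=tcp(tipped(.23,sh,up),-1); print(env.movel(p,.06,rot=q,stop_force=25)); st(sh)
    p,q=tcp(tipped(.23,.04,.13),-1); print(env.movel(p,.1,rot=q,stop_force=25)); st("lift")
    C,im,d=snap("side","side2"); tilt(C,d,.47,.66,-.1,.1,.12,.25)
    C,im,d=snap("scene","scene2")
    P=cloud(cal("side"),np.load("pics/side2.npz")["d"])
    a=cv2.imread("pics/side2.png")[90:290,200:440]; cv2.imwrite("pics/crop3.png",cv2.resize(a,None,fx=3,fy=3))
E
```

```text
slopes [ 0.04  -0.229  0.063] tilt 0.228 570 z at cen 0.0786 xy [0.516 0.024]
z at box centre 0.08078626106308533 at rear edge 0.06596189113951192
False
0.012 5.91 F [-0.8  0.3 -1.1] op 0.0032
False
0.03 6.36 F [ 0.1  0.7 -0.9] op 0.003
False
lift 7.78 F [ 0.4 -0.9 -0.7] op 0.0036
slopes [ 0.024 -0.235  0.192] tilt 0.232 986 z at cen 0.2081 xy [ 0.541 -0.015]
```

View pics/crop3.png

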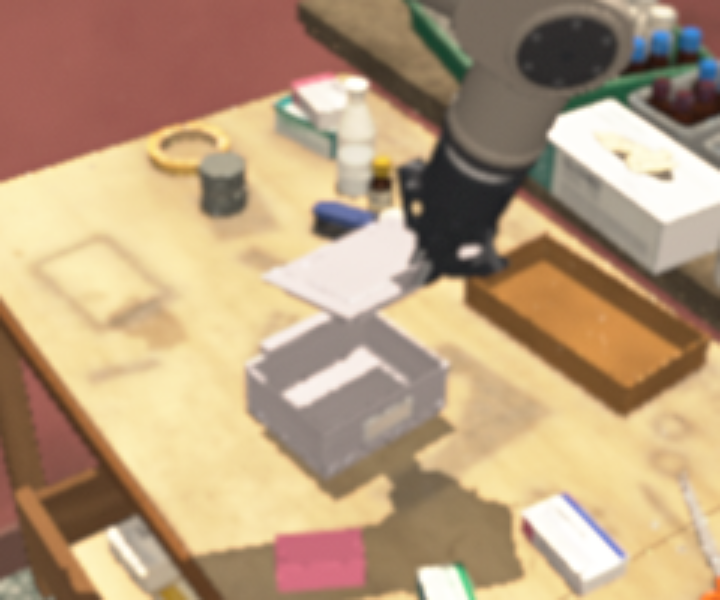

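The lid is clear of the box. Now I'll level it, carry it to the bare desk at left, lower it until it touches, and release.

```bash
python3 - <<'E'
from t import *
def st(n): s=env.get_state(); print(n,round(s["time"],2),"F",np.round(s["force"],1),"tcp",np.round(s["tcp_pos"],4),"gf",np.round(s["gripper_force"],1))
c=(.48,.30); L=lambda h:lidpose([*c,h],YAW)
for p,q in(tcp(lidpose([.56,.02,.17],YAW,.0),-1),tcp(L(.15),-1)): env.movel(p,.2,rot=q); st("mv")
p,q=tcp(L(.02),-1); print(env.movel(p,.12,stop_force=8)); st("low")
p,q=tcp(L(-.004),-1); print(env.movel(p,.02,stop_force=4),"want z0",tcp(L(0),-1)[0][2]); st("touch")
C,im,d=snap("side","side3"); tilt(C,d,.38,.6,.18,.38,.006,.03)
env.grip(.014); env.dwell(.3); st("open")
C,im,d=snap("side","side4"); tilt(C,d,.38,.6,.18,.38,.006,.03)
p0=env.get_state()["tcp_pos"]; q0=env.get_state()["orientation"]
r=lidpose(c+(0,),YAW)[1]
env.movel(np.array(p0)+r.apply(TD)*.09,.1,stop_force=6); st("off")
C,im,d=snap("side","side5"); tilt(C,d,.38,.6,.18,.38,.006,.03)
E
```

```text
mv 8.29 F [0.4 0.5 0.5] tcp [ 0.5708 -0.0906  0.2469] gf 50.0
mv 9.9 F [ 0.1 -0.6 -0.8] tcp [0.4917 0.189  0.2275] gf 50.0
False
low 11.13 F [-1.  -0.8 -1.1] tcp [0.4914 0.1902 0.0981] gf 50.0
True want z0 0.07752599999999998
touch 12.06 F [-0.4 -0.8  5. ] tcp [0.491  0.19   0.0776] gf 51.0
slopes [ 0.007 -0.004  0.011] tilt 0.009 697 z at cen 0.0129 xy [0.449 0.3  ]
open 12.68 F [-0.7 -1.  -0. ] tcp [0.4904 0.1898 0.0769] gf 0.0
slopes [ 0.012 -0.003  0.008] tilt 0.013 682 z at cen 0.0126 xy [0.448 0.299]
off 13.78 F [-0.3  0.5  0.8] tcp [0.4952 0.1389 0.1502] gf 0.0
slopes [ 0.006 -0.003  0.011] tilt 0.007 890 z at cen 0.0127 xy [0.464 0.3  ]
```

The lid lies flat, with its plate top at 13 mm and tilt about 0.01. Next I'll re-measure the pack from a nearer wrist position and check that the box hasn't moved.

```bash
python3 - <<'E'
from t import *
def rect(Q): r=cv2.minAreaRect((Q[:,:2]*1000).astype(np.float32)); return np.round(r[0],1),np.round(r[1],1),round(r[2],1)
def comps(P,reg,k=60):
    n,l,s,c=cv2.connectedComponentsWithStats(reg.astype(np.uint8))
    return [P[(l==i)&reg] for i in range(1,n) if s[i,4]>k]
s=env.get_state(); p=np.array(s["tcp_pos"]); env.movel([.49,.12,.25],.2)
env.reach([.485,-.33,.24],quat([0,0,-1],[1,0,0])); print(env.get_state()["time"])
C,im,d=snap("wrist","wrist2"); P=cloud(C,d); x,y,h=P[...,0],P[...,1],P[...,2]
for Q in comps(P,(x>.41)&(x<.56)&(y>-.33)&(y<-.19)&(h>.02)&(h<.045)): print("pack",rect(Q[Q[:,2]>np.median(Q[:,2])-.004]),np.median(Q[:,2]),len(Q))
g=im.astype(int); gm=(g[...,1]>g[...,2]+40)&(g[...,1]>g[...,0]+15)&(h>.02)&(h<.045); print("green px",gm.sum(),np.argwhere(gm).mean(0)[::-1],P[gm].mean(0))
env.reach([.56,-.02,.36],quat([0,0,-1],[1,0,0])); print(env.get_state()["time"])
C,im,d=snap("wrist","wrist3"); P=cloud(C,d); x,y,h=P[...,0],P[...,1],P[...,2]
for Q in comps(P,(x>.44)&(x<.68)&(y>-.1)&(y<.14)&(h>.05)&(h<.08)): print("box rim",rect(Q),np.median(Q[:,2]),len(Q))
m=(abs(x-.56)<.03)&(abs(y-.02)<.03); print("floor z",np.nanmedian(h[m]))
for c in((.48,-.26,.15),): pass
sh=np.array([.945,-.327,0])
for sg in(1,-1):
  for pp in((.483,-.261,.078),(.483,-.261,.2),(.56,.02,.2),(.56,.02,.082)):
    j=kin.inverse_kinematics(pp,quat([0,0,-1],sg*sh)); print(sg,pp,None if j is None else np.round(j,2))
E
```

```text
16.2333
pack (array([ 484.5, -261.2]), array([78.6, 40.6]), 70.8) 0.03479263003788213 4775
green px 923 [337.79631636 101.48970748] [ 0.49914842 -0.26210707  0.03481281]
17.5667
box rim (array([560.2,  22.8]), array([160.4, 137. ]), 6.1) 0.06295739276950388 3770
floor z 0.3637964106643572
1 (0.483, -0.261, 0.078) [ 0.26  0.6   0.16  2.02 -0.17  0.54  0.2 ]
1 (0.483, -0.261, 0.2) [ 0.21  0.4   0.22  1.97 -0.12  0.79  0.16]
1 (0.56, 0.02, 0.2) [-0.2   0.41  0.07  1.93 -0.04  0.8  -0.45]
1 (0.56, 0.02, 0.082) [-0.19  0.6   0.05  1.98 -0.05  0.56 -0.43]
-1 (0.483, -0.261, 0.078) [ 0.61  0.61 -0.3   1.99  0.31  0.58  2.92]
-1 (0.483, -0.261, 0.2) [-0.46  0.81  1.27  2.   -0.91  1.07 -2.23]
-1 (0.56, 0.02, 0.2) [ 0.17  0.44 -0.4   1.9   0.23  0.84  2.46]
-1 (0.56, 0.02, 0.082) [ 0.15  0.63 -0.38  1.96  0.38  0.62  2.33]
```

View pics/wrist3.png

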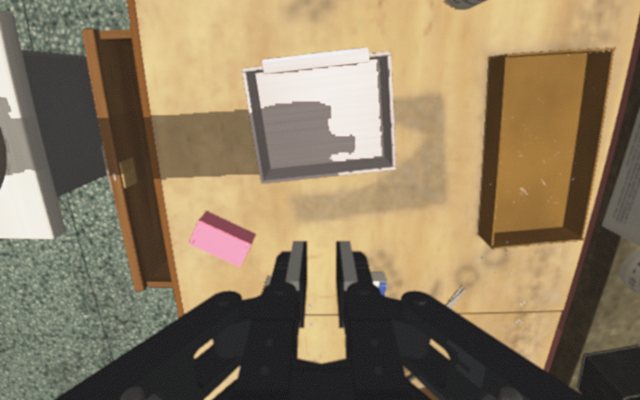

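The pack is confirmed at (0.4845,-0.2613) with its top at 34.8 mm, and the green band is visible. The box hasn't moved: its empty interior is at (322,118) in wrist3. Now I'll pick and place.

```bash
python3 - <<'E'
from t import *
def st(n): s=env.get_state(); print(n,round(s["time"],2),"F",np.round(s["force"],1),"tcp",np.round(s["tcp_pos"],4),"op",round(s["opening"],4),"gf",np.round(s["gripper_force"],1))
a=np.radians(70.8); q=quat([0,0,-1],[np.sin(a),-np.cos(a),0])
env.grip(.062)
env.reach([.4845,-.2613,.2],q); st("hover")
hit=env.movel([.4845,-.2613,.079],.1,stop_force=8); st(f"down {hit}")
if not hit:
    env.grip(.0,35); st("grip")
    if env.get_state()["opening"]>.03:
        env.movel([.4845,-.2613,.22],.15); st("up")
        env.movel([.5605,.0203,.22],.25)
        env.movel([.5605,.0203,.1],.12,stop_force=8); st("in")
        print(env.movel([.5605,.0203,.079],.03,stop_force=5)); st("touch")
        env.grip(.058); st("open")
        env.movel([.5605,.0203,.25],.12); st("clear")
        env.movel([.56,-.12,.36],.2); env.dwell(.2)
C,im,d=snap("wrist","wrist4"); P=cloud(C,d); x,y,h=P[...,0],P[...,1],P[...,2]
m=(abs(x-.56)<.055)&(abs(y-.02)<.045)&(h<.1)
t=m&(h>.025)&(h<.055); Q=P[t]; r=cv2.minAreaRect((Q[:,:2]*1000).astype(np.float32)); print("in box",r,np.median(Q[:,2]),"floor",np.median(h[m&(h<.02)]))
C,im,d=snap("side","side6"); tilt(C,d,.38,.6,.18,.38,.006,.03); st("end")
E
```

```text
hover 19.28 F [-0.1  0.7 -0.8] tcp [ 0.4861 -0.2599  0.2008] op 0.0619 gf 0.0
down False 20.64 F [-0.2  0.8 -0. ] tcp [ 0.4849 -0.2615  0.0796] op 0.0618 gf 0.0
grip 20.97 F [-0.3 -0.2  6.2] tcp [ 0.4849 -0.2615  0.0797] op 0.0395 gf 36.5
up 22.06 F [ 0.3 -0.3 -0.1] tcp [ 0.484  -0.261   0.2191] op 0.0394 gf 35.9
in 24.52 F [ 0.3  0.1 -0.4] tcp [0.561  0.0203 0.1007] op 0.0394 gf 35.9
True
touch 25.08 F [ 0.8 -0.   4.3] tcp [0.5605 0.0203 0.0834] op 0.0392 gf 36.9
open 25.4 F [ 0.3 -0.5 -0.8] tcp [0.5598 0.0203 0.083 ] op 0.058 gf 0.0
clear 26.94 F [ 0.2 -0.3  0.2] tcp [0.5601 0.0203 0.2492] op 0.0581 gf 0.0
in box ((560.2548828125, 19.137557983398438), (77.5172348022461, 41.11003875732422), 71.07855224609375) 0.03872490120887789 floor 0.004509838023164181
slopes [-0.002 -0.001  0.014] tilt 0.002 995 z at cen 0.0127 xy [0.473 0.298]
end 28.28 F [ 0.2 -0.1  0.7] tcp [ 0.56   -0.1193  0.3595] op 0.0579 gf 0.0
```

View pics/side6.png

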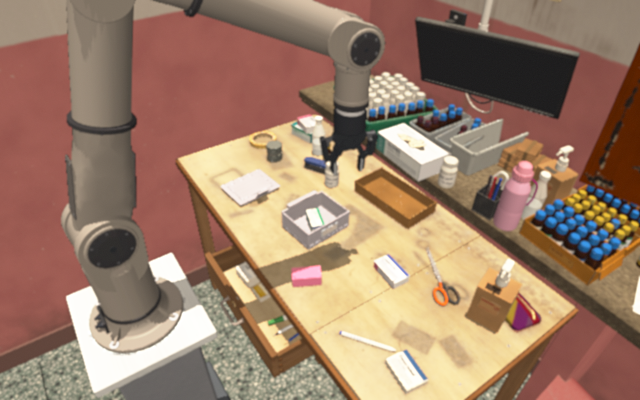

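The side view shows the lid flat on the desk at (250,187), the green-banded pack in the box at (317,217), and the other things in place. The pack's top is at 38.7 mm over a 4.5 mm floor, so it lies flat.

```bash
python3 -c "
from cell import job
print(job.job_done())"
```

```text
the job is handed in; nothing more can be done
None
```

The job is handed in: the lid lies flat and right way up on the bare desk left of the box, the green-banded small pack is flat on the box floor, and the other pack, bottle and tins were never touched; the hand-in returned no verdict.

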